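Back off the lamp socket's knurled collar by count

ROBOT

A 6-joint arm with a two-finger parallel gripper is mounted at the origin on the work surface. World frame = base frame: x ahead of the robot, y to its left, z up, the work surface at z = 0. Lengths are in m, angles in degrees, forces in N, time in s.
With the tool pointing down it reaches from about 0.3 to 0.85 m from the base axis. Payload 4.2 kg.
Tool frame: the origin (TCP) lies at the very end of the fingers, on their centre line; the grasp point (between the pads) lies 19 mm behind it (ctrl.pinch_z is the distance from the TCP to the grasp point, in m); z points along the fingers, y is the direction in which the jaws open and shut (so a half turn about z gives the same grasp; the last joint's range is limited). The gripper opens to 91 mm and grips with 3 to 60 N. Pads are 32 mm wide; open, the fingers measure 118 mm over their backs; the gripper's body (76 mm by 178 mm) begins 60 mm behind the grasp point.
Start: joints at [64.687, 18.312, 89.639, -0, 72.044, -1.146], TCP at [0.235, 0.525, 0.214] pointing down, gripper open.
Joint ranges: [-177.97, 177.97], [-48.28, 115.42], [12.27, 149.76], [-77.06, 257.06], [2.81, 150.46], [-146.56, 146.56]. Speed limits (degrees/s): [147.25, 147.25, 180, 180, 180, 180].

INTERFACE

Orientations are given as a 3x3 rotation matrix whose columns are the frame's x, y, z axes.
In Python, from rig import ctrl gives the robot as it stands.
- The arm moves only by the tool carry_out, never from a script. Its argument "commands" is a list of rows, each a list of 3 entries, a list of its own where there are three numbers: the opening, from 0 (shut) to 1 (fully open), then the shift along the tool's x, y, z in m, then the turn, a rotation vector about the tool's x, y, z in degrees. A call has exactly 10 rows; each row shifts and turns the commanded pose from where the row before left it, along the tool's axes as they then stand; what a row does not reach is not made up. A row lasts 1/12 s, in which the tool goes at most 41.7 mm and 7.16 degrees, less where a joint would pass 70% of its speed; a pose out of reach is approached as far as the arm can. A call is refused whole if a number of a shift passes 0.0417 or a number of a turn 7.16, either way. A call with a gripper value outside its range is refused whole. The fingers move at their own pace and stop on an object; the grip force is fixed at half the most. Time passes only in rows, so rows that do not move let the fingers close, or fill a call up. It gives the time, the measured TCP pose, the force and the opening at its end, in the units of the state.
- ctrl.get_state(): the state, without advancing time (a new reading comes with each control period).
- ctrl.grab_frame(name): name is "scene" or "top"; returns a dict with "image" (480x640x3 uint8, red, green, blue), "camera_matrix" (3x3 intrinsics, pixels), "D" ([k1, k2, p1, p2, k3] as OpenCV has them; the pictures are not rectified), "position" and "attitude" of the camera in the world. Camera axes: x right, y up, looking along -z (the intrinsics and any distortion apply to the point x, -y, -z); pixel columns grow to the right and rows downward; lengths in m; the calibration is good to about 2 mm. A picture is of the moment at which its call begins. There is no depth.
- ctrl.job_done(): hands the job in, once; it reports no verdict.
Trained networks look in the newest picture that a camera, given by its name, has taken for a name from the list of things; names that differ only in an ending like _2 or _b are one class to them, and where a whole thing is asked for, a point or a joint stands for the part that bears it (a point fixed in the world has none). Each returns a list of dicts, best first, with "score" (0 to 1); they miss things now and then, are a little off and sometimes report something else, mostly with a low value. They report only what shows in the picture. A call takes as long as a camera call.
- ctrl.look_for(camera, target): "xy" ([column, row] in pixels, amid what is visible of it).
The state is a dict: "time": time; "joint_positions": joint angles; "joint_vel": joint speeds; "tau": joint torques, N m; "tcp_pos": TCP position; "ee_rot": TCP orientation; "ft_force": force on the tool from outside, world axes, zero at the start; "wrist_torque": the same for the moment, N m; "opening": finger opening in m.
Only numpy, scipy, OpenCV 4.12 (cv2) and the standard library are available. Lean on these libraries where they do the work, as an engineer would, in place of code of your own. Each camera call takes 0.05 s, during which the arm holds its last target.

TASK

With a fingertip on its knurled rim, roll the lamp socket's locking collar anticlockwise (seen from above) to two full turns off tight, so that the floodlight post can go in: it has been started by less than a third of a turn, so its black mark must go past the fixed pointer once and stop lined up with the pointer the second time it comes round. Then take the finger away. Do not pick up anything, and leave the post, cars, pit wall, tool, beacon and pot where they are.

Things in the scene. Friction and masses are not known exactly. Their poses are not given: they have to be found in the camera images.
- socket: Round twist socket fixed to the table: aluminium flange 156 mm across, 10 mm thick; origin at its underside centre, z up along the collar's axis, x axis from there to the fixed black pointer on the flange. Inside the collar is a fixed dark core 53 mm across, top 27 mm above the table, with a 32 mm bore for a lamp post.
- collar_top (a point): Point on the collar's axis, 33 mm above the table, level with its ridge tops. The collar is a steel ring, inner diameter 56, outer 100 mm, 11 to 31 mm above the table, with 23 ridges (knurl, 15 degrees apart, one left out at the mark) out to 105 mm diameter and up to 33 mm height, their tops 42 to 52.5 mm from the axis. Too wide to grip across; a fingertip can reach its top and side.
- collar (a joint): Turn of the collar in rad, growing anticlockwise from above (loosening). 0: tight against a stop, mark on the pointer; counts on over turns (12.566 = two turns off tight), stops at 15.7. Stays at one height. Starts between 0.3 and 2.0. Dry friction about 0.08 N m, no spring: stays where it is left; a fingertip pressed on it with 5 to 10 N drags it round.
- mark_end (a point): Outer end of the collar's index mark (a black line 7 mm wide along a radius of its top, running down its side, where a ridge is left out), 50 mm from the axis, 31 mm above the table; turns with the collar.
- pointer_tip (a point): Tip of the fixed pointer, a black arrowhead about 20 mm long lying on the flange, pointing inward at the collar; 56 mm from the axis, 16 mm above the table.
- post: Bystander: chrome lamp post lying on its side, 210 mm long along its x, 44 mm square lamp head at +x; loose. Origin on the table under its middle.
- pit_wall: Bystander: white plastic pit wall section 180 x 35 x 50 mm, long along its x; loose. Origin at its underside centre.
- blue_racer: Bystander: blue slot car 125 x 64 x 38 mm, long along its x; loose. Origin at its underside centre.
- joiner_tool: Bystander: flat steel track joiner tool 126 x 34 x 8 mm, long along its x; loose. Origin at its underside centre.
- beacon: Bystander: yellow plastic timing beacon, round, 44 mm foot, 72 mm high, standing; loose. Origin at its underside centre.
- tyre_pot: Bystander: grey open tyre pot, 52 mm across, 50 mm high, standing; loose. Origin at its underside centre.

How it is judged (in metres and radians):
On the way, in this order (a step that is already met when the one before it is completed fails the run):
1. the collar, with a finger on it, passes one full turn off tight (value of joint collar between 6.283 and 12 rad and contact force between the fingers and collar above 0.2 N).
2. the mark comes to the pointer for the second time (two turns off tight) and the finger leaves it there (value of joint collar between 12.266 and 12.866 rad and contact force between the fingers and collar below 0.1 N), for 0.2 s.
At the end, for the whole second after the job is handed in: The collar rests two full turns off tight (12.57 rad), within 0.3 rad (17 degrees, 15 mm at the rim), and every bystander is within 20 mm of where it was, beacon and pot upright (value of joint collar between 12.266 and 12.866 rad and velocity of joint collar between -0.1 and 0.1 rad/s and distance of each of post, pit_wall, blue_racer, joiner_tool, beacon, tyre_pot from where it was at the start of the episode below 0.02 m and angle between each of beacon, tyre_pot's own z axis and vertical below 0.3 rad); the robot touches nothing.
It fails at once if a bystander was pushed, lifted or carried more than 20 mm, or the beacon or pot tipped over (distance of any of post, pit_wall, blue_racer, joiner_tool, beacon, tyre_pot from where it was at the start of the episode above 0.02 m or angle between any of beacon, tyre_pot's own z axis and vertical above 0.5 rad).
It also fails if it takes over 69 s, if anything falls off the work surface, if the arm or the gripper's body presses on something with over 40 N, if the wrist force passes 120 N, or if a joint passes its speed limit or range.

## Working session

There is one attempt and no reset: what is moved stays moved. The work goes in short steps, Python scripts to look and compute and a tool call to move; the robot and the scene stay as the last step left them, time stands still between calls to the robot, and variables do not carry over. Pictures are saved under pics/ and viewed, and the job is handed in when it is done.

Besides the shell and the picture viewer there is one more tool, called after "Request:" by a JSON object that holds its "op" and its "data", one argument or row to a line. carry_out: Moves the arm, as the interface text tells. Its arguments: {"type":"object","properties":{"commands":{"type":"array"}},"required":["commands"]}

```bash
ls; mkdir -p pics; cat > h.py <<'E'
import numpy as np, cv2
from rig import ctrl
def ray(f,uv):
    K=np.array(f["camera_matrix"]);D=np.array(f["D"])
    p=cv2.undistortPoints(np.array([[uv]],float),K,D)[0,0]
    d=np.array(f["attitude"])@np.array([p[0],-p[1],-1.]); return np.array(f["position"]),d
def at(f,uv,z):
    o,d=ray(f,uv); return o+d*(z-o[2])/d[2]
def proj(f,X):
    R=np.array(f["attitude"]);c=(np.array(X)-np.array(f["position"]))@R
    c=c*np.array([1,-1,-1.]); 
    return cv2.projectPoints(c.reshape(-1,1,3),np.zeros(3),np.zeros(3),np.array(f["camera_matrix"]),np.array(f["D"]))[0][:,0]
def save(f,n): cv2.imwrite("pics/"+n+".png",f["image"][:,:,::-1])
E
python3 - <<'E'
from h import *
for c in("scene","top"):
    f=ctrl.grab_frame(c);save(f,c+"0");print(c,np.round(f["position"],3))
    for t,z in(("socket",.01),("collar_top",.033),("mark_end",.031),("pointer_tip",.016),("post",.01),("pit_wall",.025),("blue_racer",.02),("joiner_tool",.004),("beacon",.036),("tyre_pot",.025)):
        r=ctrl.look_for(c,t)[:2]
        print(t,[(np.round(a["xy"],1),round(a["score"],2),np.round(at(f,a["xy"],z)[:2],4)) for a in r])
print(ctrl.get_state())
E
```

```text
pics
scene [1.218 0.053 0.914]
socket [(array([265.6, 241.2]), 0.62, array([ 0.5609, -0.1031]))]
collar_top [(array([269.4, 240.8]), 0.58, array([ 0.5759, -0.0913]))]
mark_end [(array([268.6, 240.1]), 0.86, array([ 0.5728, -0.0935]))]
pointer_tip [(array([266.6, 242.7]), 0.78, array([ 0.5691, -0.0994])), (array([187.5, 235.2]), 0.43, array([ 0.5643, -0.2748]))]
post [(array([133.5, 242. ]), 0.74, array([ 0.589 , -0.3935]))]
pit_wall [(array([350.6, 245.6]), 0.63, array([0.5675, 0.0799]))]
blue_racer [(array([188.2, 235.4]), 0.65, array([ 0.5677, -0.2717]))]
joiner_tool [(array([275.8, 188.1]), 0.64, array([ 0.4001, -0.1021]))]
beacon [(array([309.4, 284.8]), 0.67, array([0.6784, 0.0026])), (array([276.6, 185.6]), 0.39, array([ 0.4211, -0.0958]))]
tyre_pot [(array([223.8, 286.2]), 0.76, array([ 0.6906, -0.1686]))]
top [ 0.399 -0.005  1.219]
socket [(array([380.3, 260.5]), 0.57, array([ 0.5471, -0.1052]))]
collar_top [(array([379.5, 261.6]), 0.73, array([ 0.542 , -0.1016]))]
mark_end [(array([386. , 252.6]), 0.68, array([ 0.5612, -0.1158]))]
pointer_tip [(array([378.2, 259.3]), 0.76, a
[... 683 characters left out ...]
79589e+01,  1.75422089e-04,
        7.20433614e+01, -1.14583605e+00]), 'joint_vel': array([ 0.03330752,  0.05867144,  0.03682972, -0.0850557 ,  0.00719297,
       -0.10226337]), 'tau': array([-1.83813881e-04, -4.12365603e+01, -2.32232809e+01,  7.28724967e-02,
        3.74388462e-02,  3.20323932e-05]), 'tcp_pos': array([0.23543264, 0.52462222, 0.21399295]), 'ee_rot': array([[-9.12340518e-01,  4.09432260e-01,  5.53682636e-05],
       [ 4.09432264e-01,  9.12340510e-01,  1.23864874e-04],
       [ 1.99565487e-07,  1.35676497e-04, -9.99999991e-01]]), 'ft_force': array([0.05940814, 0.02572934, 0.17866585]), 'wrist_torque': array([0.05411524, 0.0219607 , 0.00509422]), 'opening': 0.09161970720078286}
```

```bash
python3 - <<'E'
import cv2
a=cv2.imread("pics/top0.png");cv2.imwrite("pics/top0c.png",cv2.resize(a[200:325,320:440],None,fx=4.8,fy=4.8,interpolation=cv2.INTER_CUBIC))
a=cv2.imread("pics/scene0.png");cv2.imwrite("pics/scene0c.png",cv2.resize(a[190:290,205:335],None,fx=6,fy=6,interpolation=cv2.INTER_CUBIC))
E
```

```text
(no output)
```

View pics/top0.png

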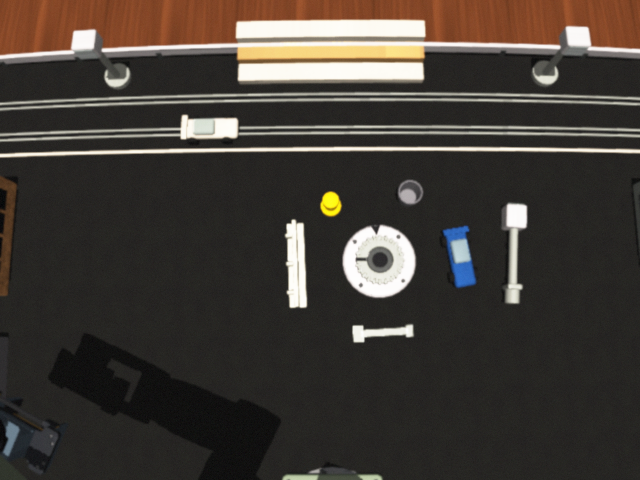

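View pics/top0c.png

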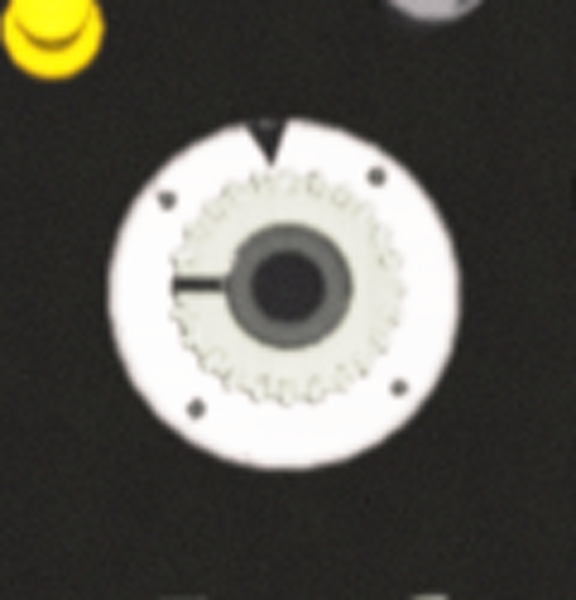

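View pics/scene0c.png

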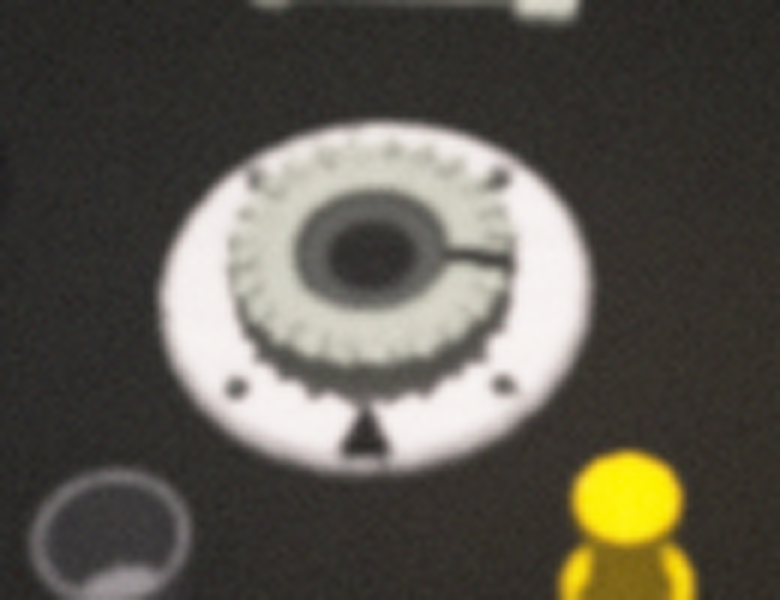

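View pics/scene0.png

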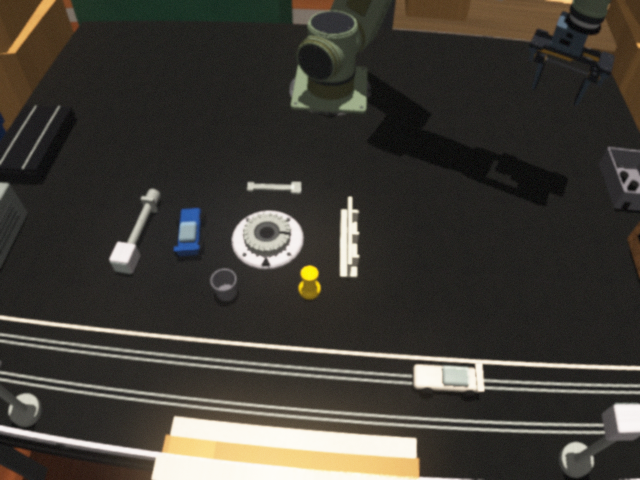

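The top view shows the flange at about (379,261), the pointer above it at (377,234) pointing down the picture, and the mark at 9 o'clock (356,259), so the collar is near 1.5 rad. The beacon at (331,204) and pot at (410,192) are the nearest things beyond it.

```bash
python3 - <<'E'
import numpy as np,cv2
from h import *
import h
# reuse stored pics; grab one frame for calibration only
for cam,pts in(("top",dict(fl=(284.5,294),core=(288,287),tip=(271,165),mark=(173,285))),("scene",dict(core=(372,250),tip=(367,405),mark=(512,262)))):
    f=ctrl.grab_frame(cam); im=f["image"]
    s,o=(4.8,(320,200)) if cam=="top" else (6,(205,190))
    P={}
    for k,z in(("fl",.01),("core",.027),("tip",.016),("mark",.031)):
        if k in pts:
            uv=((pts[k][0]+.5)/s+o[0]-.5,(pts[k][1]+.5)/s+o[1]-.5)
            P[k]=at(f,uv,z)[:2]
    print(cam,{k:np.round(v,4) for k,v in P.items()})
    g=im.min(2); m=np.zeros_like(g); m[o[1]:o[1]+125,o[0]:o[0]+(120 if cam=="top" else 115)]=1
    b=((g>120)&(m>0)).astype(np.uint8)
    cs=cv2.findContours(b,cv2.RETR_EXTERNAL,cv2.CHAIN_APPROX_NONE)[0]; c=max(cs,key=cv2.contourArea)
    h_=cv2.convexHull(c)[:,0]
    W=np.array([at(f,p,.01)[:2] for p in h_.astype(float)])
    A=np.c_[2*W,np.ones(len(W))];x=np.linalg.lstsq(A,(W**2).sum(1),rcond=None)[0]
    C=x[:2];print("circle",C.round(4),np.sqrt(x[2]+C@C).round(4))
    for q in("tip","mark"): d=P[q]-C;print(q,np.degrees(np.arctan2(d[1],d[0])).round(1),np.hypot(*d).round(4))
E
```

```text
top {'fl': array([ 0.5463, -0.1022]), 'core': array([ 0.5473, -0.1024]), 'tip': array([ 0.6035, -0.0966]), 'mark': array([ 0.5479, -0.0518])}
circle [ 0.5468 -0.102 ] 0.0781
tip 5.4 0.057
mark 88.7 0.0502
scene {'core': array([ 0.5467, -0.1018]), 'tip': array([ 0.6064, -0.096 ]), 'mark': array([ 0.5507, -0.0507])}
circle [ 0.5516 -0.1011] 0.0782
tip 5.3 0.0551
mark 91.0 0.0504
```

Request:
{"op": "carry_out", "data": {
  "commands": [
    [0, [0, 0, 0], [0, 0, 6.583]],
    [0, [0, 0, 0], [0, 0, 6.583]],
    [0, [0, 0, 0], [0, 0, 6.583]],
    [0, [0, 0, 0], [0, 0, 6.583]],
    [0, [0, 0, 0], [0, 0, 6.583]],
    [0, [0, 0, 0], [0, 0, 6.583]],
    [0, [0, 0, 0], [0, 0, 6.583]],
    [0, [0, 0, 0], [0, 0, 6.583]],
    [0, [0, 0, 0], [0, 0, 6.583]],
    [0, [0, 0, 0], [0, 0, 6.583]]
  ]
}}

```text
time: 2.03
tcp_pos: [0.2354, 0.5246, 0.214]
ee_rot: [[0.006, 1.0, 0.0], [1.0, -0.006, 0.0], [0.0, 0.0, -1.0]]
ft_force: [0.3, 0.0, 0.2]
opening: 0.0275
```

Request:
{"op": "carry_out", "data": {
  "commands": [
    [0, [-0.029, 0.0156, 0.003], [0, 0, 0]],
    [0, [-0.029, 0.0156, 0.003], [0, 0, 0]],
    [0, [-0.029, 0.0156, 0.003], [0, 0, 0]],
    [0, [-0.029, 0.0156, 0.003], [0, 0, 0]],
    [0, [-0.029, 0.0156, 0.003], [0, 0, 0]],
    [0, [-0.029, 0.0156, 0.003], [0, 0, 0]],
    [0, [-0.029, 0.0156, 0.003], [0, 0, 0]],
    [0, [-0.029, 0.0156, 0.003], [0, 0, 0]],
    [0, [-0.029, 0.0156, 0.003], [0, 0, 0]],
    [0, [-0.029, 0.0156, 0.003], [0, 0, 0]]
  ]
}}

```text
time: 2.87
tcp_pos: [0.392, 0.2332, 0.1841]
ee_rot: [[-0.0, 1.0, 0.001], [1.0, 0.0, 0.0], [0.0, 0.001, -1.0]]
ft_force: [1.1, -0.3, -0.4]
opening: 0.0004
```

Request:
{"op": "carry_out", "data": {
  "commands": [
    [0, [-0.029, 0.0156, 0.003], [0, 0, 0]],
    [0, [-0.029, 0.0156, 0.003], [0, 0, 0]],
    [0, [-0.029, 0.0156, 0.003], [0, 0, 0]],
    [0, [-0.029, 0.0156, 0.003], [0, 0, 0]],
    [0, [-0.029, 0.0156, 0.003], [0, 0, 0]],
    [0, [-0.029, 0.0156, 0.003], [0, 0, 0]],
    [0, [-0.029, 0.0156, 0.003], [0, 0, 0]],
    [0, [-0.029, 0.0156, 0.003], [0, 0, 0]],
    [0, [-0.029, 0.0156, 0.003], [0, 0, 0]],
    [0, [-0.029, 0.0156, 0.003], [0, 0, 0]]
  ]
}}

```text
time: 3.7
tcp_pos: [0.548, -0.057, 0.1539]
ee_rot: [[0.0, 1.0, 0.0], [1.0, -0.0, 0.0], [0.0, 0.0, -1.0]]
ft_force: [0.8, 0.4, 0.9]
opening: 0.0007
```

Request:
{"op": "carry_out", "data": {
  "commands": [
    [0, [0, 0, 0.012], [0, 0, 0]],
    [0, [0, 0, 0.012], [0, 0, 0]],
    [0, [0, 0, 0.012], [0, 0, 0]],
    [0, [0, 0, 0.012], [0, 0, 0]],
    [0, [0, 0, 0.012], [0, 0, 0]],
    [0, [0, 0, 0.012], [0, 0, 0]],
    [0, [0, 0, 0.012], [0, 0, 0]],
    [0, [0, 0, 0.012], [0, 0, 0]],
    [0, [0, 0, 0.012], [0, 0, 0]],
    [0, [0, 0, 0.008], [0, 0, 0]]
  ]
}}

```text
time: 4.53
tcp_pos: [0.547, -0.0553, 0.0369]
ee_rot: [[-0.0, 1.0, -0.001], [1.0, 0.0, 0.0], [0.0, -0.001, -1.0]]
ft_force: [-0.7, -1.0, 0.3]
opening: 0.0004
```

Request:
{"op": "carry_out", "data": {
  "commands": [
    [0, [0, 0, 0.001], [0, 0, 0]],
    [0, [0, 0, 0.001], [0, 0, 0]],
    [0, [0, 0, 0.0005], [0, 0, 0]],
    [0, [0, 0, 0], [0, 0, 0]],
    [0, [0, 0, 0], [0, 0, 0]],
    [0, [0, 0, 0], [0, 0, 0]],
    [0, [0, 0, 0], [0, 0, 0]],
    [0, [0, 0, 0], [0, 0, 0]],
    [0, [0, 0, 0], [0, 0, 0]],
    [0, [0, 0, 0], [0, 0, 0]]
  ]
}}

```text
time: 5.37
tcp_pos: [0.5475, -0.0554, 0.0355]
ee_rot: [[-0.0, 1.0, 0.0], [1.0, 0.0, 0.0], [0.0, 0.0, -1.0]]
ft_force: [0.1, -0.7, -0.5]
opening: 0.0004
```

Request:
{"op": "carry_out", "data": {
  "commands": [
    [0, [0, 0, 0.0005], [0, 0, 0]],
    [0, [0, 0, 0.0005], [0, 0, 0]],
    [0, [0, 0, 0.0005], [0, 0, 0]],
    [0, [0, 0, 0.0005], [0, 0, 0]],
    [0, [0, 0, 0.0005], [0, 0, 0]],
    [0, [0, 0, 0], [0, 0, 0]],
    [0, [0, 0, 0], [0, 0, 0]],
    [0, [0, 0, 0], [0, 0, 0]],
    [0, [0, 0, 0], [0, 0, 0]],
    [0, [0, 0, 0], [0, 0, 0]]
  ]
}}

```text
time: 6.2
tcp_pos: [0.5475, -0.0554, 0.033]
ee_rot: [[-0.0, 1.0, 0.0], [1.0, 0.0, 0.0], [0.0, 0.0, -1.0]]
ft_force: [-0.1, -0.7, 0.2]
opening: 0.0004
```

Request:
{"op": "carry_out", "data": {
  "commands": [
    [0, [0, 0, 0.0003], [0, 0, 0]],
    [0, [0, 0, 0.0003], [0, 0, 0]],
    [0, [0, 0, 0.0002], [0, 0, 0]],
    [0, [0, 0, 0], [0, 0, 0]],
    [0, [0, 0, 0], [0, 0, 0]],
    [0, [0, 0, 0], [0, 0, 0]],
    [0, [0, 0, 0], [0, 0, 0]],
    [0, [0, 0, 0], [0, 0, 0]],
    [0, [0, 0, 0], [0, 0, 0]],
    [0, [0, 0, 0], [0, 0, 0]]
  ]
}}

```text
time: 7.03
tcp_pos: [0.5475, -0.0554, 0.0322]
ee_rot: [[0.0, 1.0, 0.0], [1.0, -0.0, 0.0], [0.0, 0.0, -1.0]]
ft_force: [0.4, 0.1, -0.0]
opening: 0.0004
```

Request:
{"op": "carry_out", "data": {
  "commands": [
    [0, [0, 0, 0.0004], [0, 0, 0]],
    [0, [0, 0, 0.0004], [0, 0, 0]],
    [0, [0, 0, 0.0004], [0, 0, 0]],
    [0, [0, 0, 0.0002], [0, 0, 0]],
    [0, [0, 0, 0], [0, 0, 0]],
    [0, [0, 0, 0], [0, 0, 0]],
    [0, [0, 0, 0], [0, 0, 0]],
    [0, [0, 0, 0], [0, 0, 0]],
    [0, [0, 0, 0], [0, 0, 0]],
    [0, [0, 0, 0], [0, 0, 0]]
  ]
}}

```text
time: 7.87
tcp_pos: [0.5475, -0.0554, 0.0313]
ee_rot: [[-0.0, 1.0, 0.0], [1.0, 0.0, 0.0], [0.0, 0.0, -1.0]]
ft_force: [-1.9, 0.3, 6.4]
opening: 0.0006
```

```bash
python3 - <<'E'
from h import *
f=ctrl.grab_frame("scene");save(f,"s1")
cv2.imwrite("pics/s1c.png",cv2.resize(f["image"][150:290,205:335,::-1],None,fx=4,fy=4,interpolation=cv2.INTER_CUBIC))
print(ctrl.get_state()["ft_force"])
E
```

```text
[-1.15698153  0.3445092   5.94619024]
```

View pics/s1c.png

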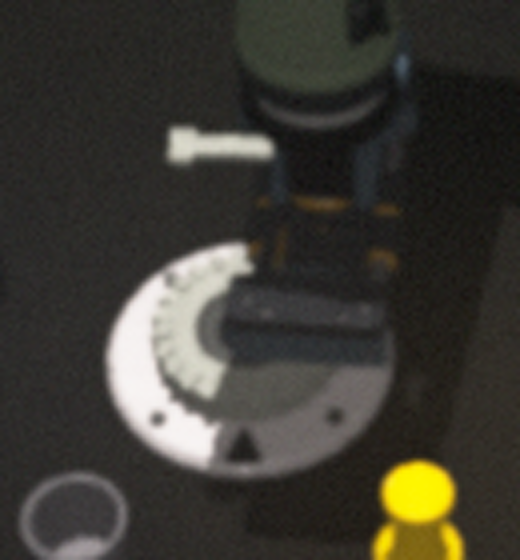

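The scene view shows the closed fingertip sitting in the wide gap at the mark (right of the core), touching the collar's plain top at 31 mm with about 6 N. I'll move to the ridges at 180° instead and circle from there.

Request:
{"op": "carry_out", "data": {
  "commands": [
    [0, [0, 0, -0.006], [0, 0, 0]],
    [0, [-0.0155, -0.0155, 0], [0, 0, 0]],
    [0, [-0.0155, -0.0155, 0], [0, 0, 0]],
    [0, [-0.0156, -0.0155, 0], [0, 0, 0]],
    [0, [0, 0, 0.002], [0, 0, 0]],
    [0, [0, 0, 0.0015], [0, 0, 0]],
    [0, [0, 0, 0.0005], [0, 0, 0]],
    [0, [0, 0, 0.0005], [0, 0, 0]],
    [0, [0, 0, 0], [0, 0, 0]],
    [0, [0, 0, 0], [0, 0, 0]]
  ]
}}

```text
time: 8.75
tcp_pos: [0.501, -0.102, 0.0332]
ee_rot: [[-0.002, 1.0, -0.001], [1.0, 0.002, -0.001], [-0.001, -0.001, -1.0]]
ft_force: [-4.5, -2.3, 9.2]
opening: 0.0004
```

```bash
python3 - <<'E'
import numpy as np
a=np.radians(np.arange(180,541,9));p=.046*np.c_[np.sin(a),np.cos(a)]
q=np.round(p,4);d=np.diff(q,axis=0)
for k in range(4): print([[0,[round(x,4),round(y,4),0],[0,0,0]] for x,y in d[10*k:10*k+10]])
E
```

```text
[[0, [np.float64(-0.0072), np.float64(0.0006), 0], [0, 0, 0]], [0, [np.float64(-0.007), np.float64(0.0017), 0], [0, 0, 0]], [0, [np.float64(-0.0067), np.float64(0.0027), 0], [0, 0, 0]], [0, [np.float64(-0.0061), np.float64(0.0038), 0], [0, 0, 0]], [0, [np.float64(-0.0055), np.float64(0.0047), 0], [0, 0, 0]], [0, [np.float64(-0.0047), np.float64(0.0055), 0], [0, 0, 0]], [0, [np.float64(-0.0038), np.float64(0.0061), 0], [0, 0, 0]], [0, [np.float64(-0.0027), np.float64(0.0067), 0], [0, 0, 0]], [0, [np.float64(-0.0017), np.float64(0.007), 0], [0, 0, 0]], [0, [np.float64(-0.0006), np.float64(0.0072), 0], [0, 0, 0]]]
[[0, [np.float64(0.0006), np.float64(0.0072), 0], [0, 0, 0]], [0, [np.float64(0.0017), np.float64(0.007), 0], [0, 0, 0]], [0, [np.float64(0.0027), np.float64(0.0067), 0], [0, 0, 0]], [0, [np.float64(0.0038), np.float64(0.0061), 0], [0, 0, 0]], [0, [np.float64(0.0047), np.float64(0.0055), 0], [0, 0, 0]], [0, [np.float64(0.0055), np.float64(0.0047), 0], [0, 0, 0]], [0, [np.float64(0.0061), np.float64(0.0038), 0], [0, 0, 0]], [0, [np.float64(0.0067), np.float64(0.0027), 0], [0, 0
[... 675 characters left out ...]
, 0, 0]], [0, [np.float64(0.0006), np.float64(-0.0072), 0], [0, 0, 0]]]
[[0, [np.float64(-0.0006), np.float64(-0.0072), 0], [0, 0, 0]], [0, [np.float64(-0.0017), np.float64(-0.007), 0], [0, 0, 0]], [0, [np.float64(-0.0027), np.float64(-0.0067), 0], [0, 0, 0]], [0, [np.float64(-0.0038), np.float64(-0.0061), 0], [0, 0, 0]], [0, [np.float64(-0.0047), np.float64(-0.0055), 0], [0, 0, 0]], [0, [np.float64(-0.0055), np.float64(-0.0047), 0], [0, 0, 0]], [0, [np.float64(-0.0061), np.float64(-0.0038), 0], [0, 0, 0]], [0, [np.float64(-0.0067), np.float64(-0.0027), 0], [0, 0, 0]], [0, [np.float64(-0.007), np.float64(-0.0017), 0], [0, 0, 0]], [0, [np.float64(-0.0072), np.float64(-0.0006), 0], [0, 0, 0]]]
```

Request:
{"op": "carry_out", "data": {
  "commands": [
    [0, [-0.0072, 0.0006, 0], [0, 0, 0]],
    [0, [-0.007, 0.0017, 0], [0, 0, 0]],
    [0, [-0.0067, 0.0027, 0], [0, 0, 0]],
    [0, [-0.0061, 0.0038, 0], [0, 0, 0]],
    [0, [-0.0055, 0.0047, 0], [0, 0, 0]],
    [0, [-0.0047, 0.0055, 0], [0, 0, 0]],
    [0, [-0.0038, 0.0061, 0], [0, 0, 0]],
    [0, [-0.0027, 0.0067, 0], [0, 0, 0]],
    [0, [-0.0017, 0.007, 0], [0, 0, 0]],
    [0, [-0.0006, 0.0072, 0], [0, 0, 0]]
  ]
}}

```text
time: 9.58
tcp_pos: [0.5481, -0.1473, 0.0331]
ee_rot: [[-0.001, 1.0, 0.001], [1.0, 0.001, 0.0], [0.0, 0.001, -1.0]]
ft_force: [-3.7, 1.1, 7.7]
opening: 0.0002
```

```bash
python3 - <<'E'
from h import *
f=ctrl.grab_frame("scene");g=ctrl.grab_frame("top")
a=cv2.resize(f["image"][170:290,205:335,::-1],None,fx=3,fy=3,interpolation=cv2.INTER_CUBIC)
b=cv2.resize(g["image"][200:320,315:445,::-1],None,fx=3,fy=3,interpolation=cv2.INTER_CUBIC)
cv2.imwrite("pics/s2c.png",np.hstack([a,b]))
print(ctrl.get_state()["ft_force"])
E
```

```text
[1.14327995 0.25073747 5.33552512]
```

View pics/s2c.png

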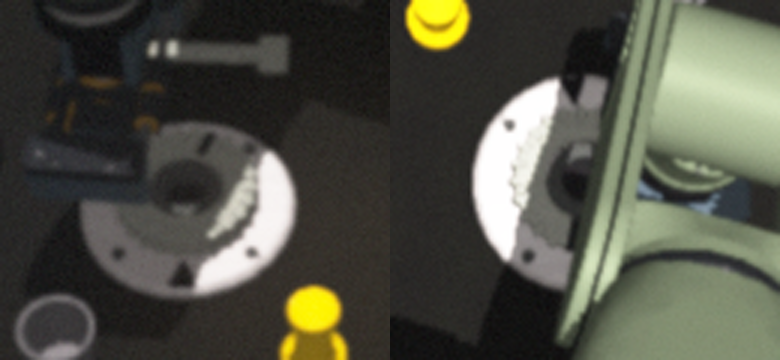

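The scene view shows the mark moved to (273,217) px, round the back of the core: the friction drag works with only a small lag. Carrying on.

Request:
{"op": "carry_out", "data": {
  "commands": [
    [0, [0.0006, 0.0072, 0.0002], [0, 0, 0]],
    [0, [0.0017, 0.007, 0], [0, 0, 0]],
    [0, [0.0027, 0.0067, 0], [0, 0, 0]],
    [0, [0.0038, 0.0061, 0], [0, 0, 0]],
    [0, [0.0047, 0.0055, 0], [0, 0, 0]],
    [0, [0.0055, 0.0047, 0], [0, 0, 0]],
    [0, [0.0061, 0.0038, 0], [0, 0, 0]],
    [0, [0.0067, 0.0027, 0], [0, 0, 0]],
    [0, [0.007, 0.0017, 0], [0, 0, 0]],
    [0, [0.0072, 0.0006, 0], [0, 0, 0]]
  ]
}}

```text
time: 10.52
tcp_pos: [0.5952, -0.1019, 0.0332]
ee_rot: [[-0.002, 1.0, 0.004], [1.0, 0.002, -0.002], [-0.002, 0.004, -1.0]]
ft_force: [-1.3, -2.6, 5.9]
opening: 0.0002
```

Request:
{"op": "carry_out", "data": {
  "commands": [
    [0, [0.0072, -0.0006, 0], [0, 0, 0]],
    [0, [0.007, -0.0017, 0], [0, 0, 0]],
    [0, [0.0067, -0.0027, 0], [0, 0, 0]],
    [0, [0.0061, -0.0038, 0], [0, 0, 0]],
    [0, [0.0055, -0.0047, 0], [0, 0, 0]],
    [0, [0.0047, -0.0055, 0], [0, 0, 0]],
    [0, [0.0038, -0.0061, 0], [0, 0, 0]],
    [0, [0.0027, -0.0067, 0], [0, 0, 0]],
    [0, [0.0017, -0.007, 0], [0, 0, 0]],
    [0, [0.0006, -0.0072, 0], [0, 0, 0]]
  ]
}}

```text
time: 11.35
tcp_pos: [0.5495, -0.0553, 0.0332]
ee_rot: [[-0.001, 1.0, 0.006], [1.0, 0.001, -0.0], [-0.0, 0.006, -1.0]]
ft_force: [2.1, -1.2, 6.0]
opening: 0.0003
```

```bash
cat > look.py <<'E'
import sys
from h import *
n=sys.argv[1]
f=ctrl.grab_frame("scene");g=ctrl.grab_frame("top")
a=cv2.resize(f["image"][170:290,205:335,::-1],None,fx=3,fy=3,interpolation=cv2.INTER_CUBIC)
b=cv2.resize(g["image"][200:320,315:445,::-1],None,fx=3,fy=3,interpolation=cv2.INTER_CUBIC)
cv2.imwrite("pics/%s.png"%n,np.hstack([a,b]))
s=ctrl.get_state();print(s["ft_force"],s["tcp_pos"],s["time"],s["joint_positions"])
import pickle;pickle.dump({k:{q:v[q] for q in v} for k,v in(("scene",f),("top",g))},open("cal.pkl","wb"))
E
cat > ang.py <<'E'
import sys,pickle
from h import *
c=pickle.load(open("cal.pkl","rb"))
x,y,z=map(float,sys.argv[1:4])
if x<390: f=c["scene"];uv=((x+.5)/3+205-.5,(y+.5)/3+170-.5)
else: f=c["top"];uv=((x-390+.5)/3+315-.5,(y+.5)/3+200-.5)
d=at(f,uv,z)[:2]-[.547,-.102];print(d,np.degrees(np.arctan2(d[1],d[0])))
E
python3 look.py s3; python3 ang.py 208 139 .031
```

```text
[-1.5644941  -1.15045095  8.81186483] [ 0.54760469 -0.05523191  0.03309875] 11.45 [-6.96547095e+00  2.62101285e+01  1.06723807e+02  1.97176163e-02
  4.69385671e+01 -7.03059941e+00]
[-0.04043844  0.01123802] 164.46915607142952
```

View pics/s3.png

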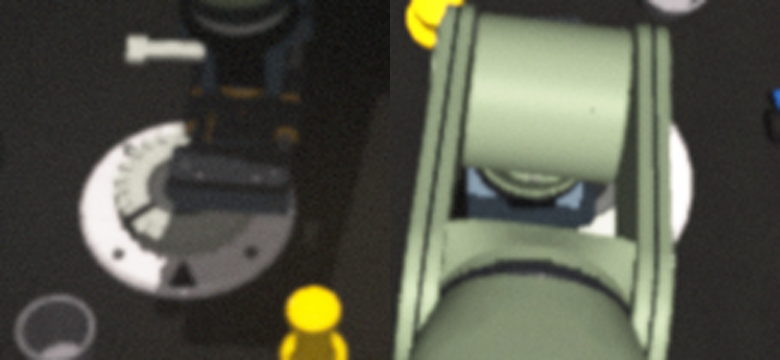

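```bash
python3 ang.py 122 217 .031;python3 ang.py 148 202 .031
```

```text
[ 0.03510132 -0.03989908] -48.66021363886346
[ 0.02040429 -0.02363376] -49.19420860389911
```

Mark now at −49° (collar ≈ 305°), about 0.82 of the finger travel. Another full circle.

Request:
{"op": "carry_out", "data": {
  "commands": [
    [0, [-0.0006, -0.0072, 0], [0, 0, 0]],
    [0, [-0.0017, -0.007, 0], [0, 0, 0]],
    [0, [-0.0027, -0.0067, 0], [0, 0, 0]],
    [0, [-0.0038, -0.0061, 0], [0, 0, 0]],
    [0, [-0.0047, -0.0055, 0], [0, 0, 0]],
    [0, [-0.0055, -0.0047, 0], [0, 0, 0]],
    [0, [-0.0061, -0.0038, 0], [0, 0, 0]],
    [0, [-0.0067, -0.0027, 0], [0, 0, 0]],
    [0, [-0.007, -0.0017, 0], [0, 0, 0]],
    [0, [-0.0072, -0.0006, 0], [0, 0, 0]]
  ]
}}

```text
time: 12.28
tcp_pos: [0.5021, -0.101, 0.0332]
ee_rot: [[0.0, 1.0, 0.003], [1.0, -0.0, 0.001], [0.001, 0.003, -1.0]]
ft_force: [0.6, 3.7, 10.4]
opening: -0.0
```

Request:
{"op": "carry_out", "data": {
  "commands": [
    [0, [-0.0072, 0.0006, 0], [0, 0, 0]],
    [0, [-0.007, 0.0017, 0], [0, 0, 0]],
    [0, [-0.0067, 0.0027, 0], [0, 0, 0]],
    [0, [-0.0061, 0.0038, 0], [0, 0, 0]],
    [0, [-0.0055, 0.0047, 0], [0, 0, 0]],
    [0, [-0.0047, 0.0055, 0], [0, 0, 0]],
    [0, [-0.0038, 0.0061, 0], [0, 0, 0]],
    [0, [-0.0027, 0.0067, 0], [0, 0, 0]],
    [0, [-0.0017, 0.007, 0], [0, 0, 0]],
    [0, [-0.0006, 0.0072, 0], [0, 0, 0]]
  ]
}}

```text
time: 13.12
tcp_pos: [0.5468, -0.1473, 0.0331]
ee_rot: [[-0.0, 1.0, -0.001], [1.0, 0.0, 0.001], [0.001, -0.001, -1.0]]
ft_force: [-3.1, 1.4, 11.2]
opening: 0.0002
```

```bash
python3 look.py s4
```

```text
[0.06131406 1.41513868 9.26491484] [ 0.54871263 -0.14735791  0.03311912] 13.2167 [-1.62233981e+01  2.74742321e+01  1.04295723e+02  7.13373563e-02
  4.80964311e+01 -1.62941524e+01]
```

View pics/s4.png

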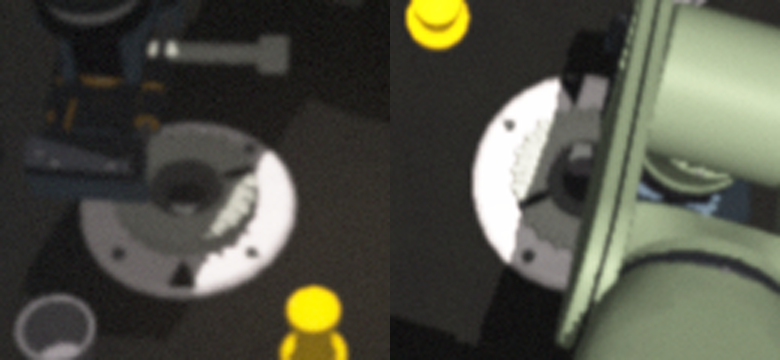

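```bash
python3 ang.py 255 169 .031; python3 ang.py 524 203 .031
```

```text
[-0.01577565  0.04857083] 107.99362977846887
[-0.01670837  0.04264655] 111.39461198707892
```

Mark at about 110° (second turn, collar ≈ 464°), seen in both views; step 1 passed. 255° remain.

Request:
{"op": "carry_out", "data": {
  "commands": [
    [0, [0.0006, 0.0072, 0], [0, 0, 0]],
    [0, [0.0017, 0.007, 0], [0, 0, 0]],
    [0, [0.0027, 0.0067, 0], [0, 0, 0]],
    [0, [0.0038, 0.0061, 0], [0, 0, 0]],
    [0, [0.0047, 0.0055, 0], [0, 0, 0]],
    [0, [0.0055, 0.0047, 0], [0, 0, 0]],
    [0, [0.0061, 0.0038, 0], [0, 0, 0]],
    [0, [0.0067, 0.0027, 0], [0, 0, 0]],
    [0, [0.007, 0.0017, 0], [0, 0, 0]],
    [0, [0.0072, 0.0006, 0], [0, 0, 0]]
  ]
}}

```text
time: 14.05
tcp_pos: [0.5942, -0.1021, 0.0332]
ee_rot: [[-0.001, 1.0, 0.002], [1.0, 0.001, -0.002], [-0.002, 0.002, -1.0]]
ft_force: [-0.1, -3.3, 7.1]
opening: 0.0007
```

Request:
{"op": "carry_out", "data": {
  "commands": [
    [0, [0.0072, -0.0006, 0], [0, 0, 0]],
    [0, [0.007, -0.0017, 0], [0, 0, 0]],
    [0, [0.0067, -0.0027, 0], [0, 0, 0]],
    [0, [0.0061, -0.0038, 0], [0, 0, 0]],
    [0, [0.0055, -0.0047, 0], [0, 0, 0]],
    [0, [0.0047, -0.0055, 0], [0, 0, 0]],
    [0, [0.0038, -0.0061, 0], [0, 0, 0]],
    [0, [0.0027, -0.0067, 0], [0, 0, 0]],
    [0, [0.0017, -0.007, 0], [0, 0, 0]],
    [0, [0.0006, -0.0072, 0], [0, 0, 0]]
  ]
}}

```text
time: 14.88
tcp_pos: [0.5493, -0.0551, 0.0332]
ee_rot: [[-0.001, 1.0, 0.006], [1.0, 0.001, 0.0], [0.0, 0.006, -1.0]]
ft_force: [2.2, -0.5, 5.0]
opening: 0.0004
```

```bash
python3 look.py s5
```

```text
[-0.08492128  0.44502992  8.4449244 ] [ 0.54737964 -0.05502605  0.03312559] 14.9833 [-6.96503878e+00  2.61945150e+01  1.06748237e+02  6.01116367e-02
  4.69394952e+01 -7.03788981e+00]
```

View pics/s5.png

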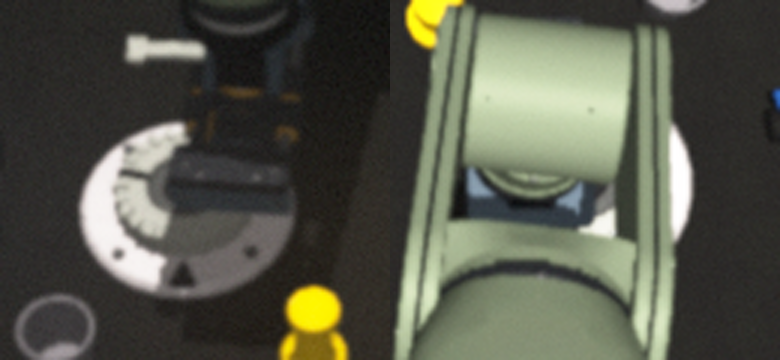

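```bash
python3 ang.py 121 171 .031;python3 ang.py 144 177 .031
```

```text
[-0.00551366 -0.04735721] -96.64087376598371
[-0.00155217 -0.02995298] -92.96642178065063
```

Mark at about −95°, so roughly 101° remain. One more quarter, then check.

Request:
{"op": "carry_out", "data": {
  "commands": [
    [0, [-0.0006, -0.0072, 0], [0, 0, 0]],
    [0, [-0.0017, -0.007, 0], [0, 0, 0]],
    [0, [-0.0027, -0.0067, 0], [0, 0, 0]],
    [0, [-0.0038, -0.0061, 0], [0, 0, 0]],
    [0, [-0.0047, -0.0055, 0], [0, 0, 0]],
    [0, [-0.0055, -0.0047, 0], [0, 0, 0]],
    [0, [-0.0061, -0.0038, 0], [0, 0, 0]],
    [0, [-0.0067, -0.0027, 0], [0, 0, 0]],
    [0, [-0.007, -0.0017, 0], [0, 0, 0]],
    [0, [-0.0072, -0.0006, 0], [0, 0, 0]]
  ]
}}

```text
time: 15.82
tcp_pos: [0.502, -0.101, 0.0332]
ee_rot: [[0.0, 1.0, 0.003], [1.0, -0.0, 0.001], [0.001, 0.003, -1.0]]
ft_force: [0.2, 3.9, 9.8]
opening: 0.0006
```

```bash
python3 look.py s6
```

```text
[-0.27992551 -1.1361313   9.86421781] [ 0.50198657 -0.10208378  0.03316066] 15.9167 [-1.27956879e+01  2.35034696e+01  1.11807179e+02  3.13581037e-02
  4.45576389e+01 -1.28098220e+01]
```

View pics/s6.png

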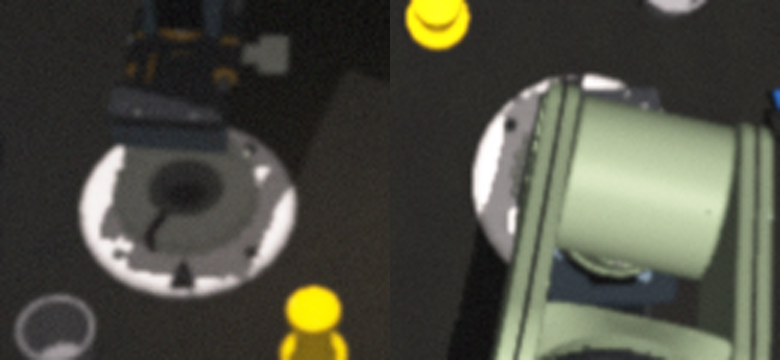

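```bash
python3 ang.py 151 235 .031;python3 ang.py 167 209 .027;python3 ang.py 183 261 .016
python3 ang.py 163 212 .031
python3 - <<'E'
import pickle,cv2
c=pickle.load(open("cal.pkl","rb"));a=c["scene"]["image"][200:275,225:310,::-1]
cv2.imwrite("pics/s6z.png",cv2.resize(a,None,fx=8,fy=8,interpolation=cv2.INTER_CUBIC))
E
```

```text
[ 0.04872758 -0.01712693] -19.365720085645957
[ 0.02241137 -0.01003117] -24.11294356473075
[0.05835847 0.00572548] 5.6032892143456445
[ 0.0282005  -0.01171495] -22.55879547743486
```

View pics/s6z.png

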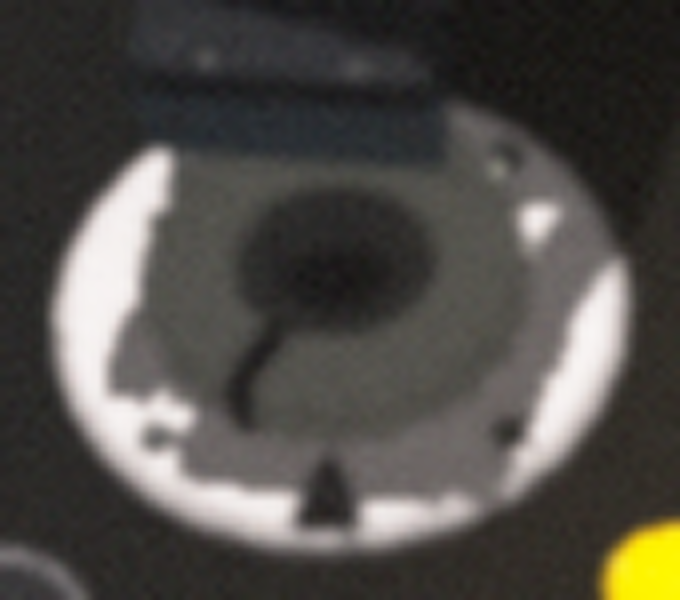

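Mark at about −21° versus pointer at 5.5°: about 26° to go, i.e. 32° of finger travel, then lift straight up.

Request:
{"op": "carry_out", "data": {
  "commands": [
    [0, [-0.0064, 0.0004, 0], [0, 0, 0]],
    [0, [-0.0063, 0.0013, 0], [0, 0, 0]],
    [0, [-0.006, 0.0022, 0], [0, 0, 0]],
    [0, [-0.0057, 0.003, 0], [0, 0, 0]],
    [0, [0, 0, 0], [0, 0, 0]],
    [0, [0, 0, 0], [0, 0, 0]],
    [0, [0, 0, -0.005], [0, 0, 0]],
    [0, [0, 0, -0.015], [0, 0, 0]],
    [0, [0, 0, -0.03], [0, 0, 0]],
    [0, [0, 0, -0.03], [0, 0, 0]]
  ]
}}

```text
time: 16.75
tcp_pos: [0.5064, -0.1253, 0.1116]
ee_rot: [[-0.0, 1.0, -0.005], [1.0, 0.0, 0.002], [0.002, -0.005, -1.0]]
ft_force: [0.4, 0.1, 1.2]
opening: 0.0005
```

```bash
python3 look.py s7
python3 - <<'E'
import pickle,cv2
c=pickle.load(open("cal.pkl","rb"));a=c["scene"]["image"][200:275,225:310,::-1]
cv2.imwrite("pics/s7z.png",cv2.resize(a,None,fx=8,fy=8,interpolation=cv2.INTER_CUBIC))
E
```

```text
[ 0.61624188 -0.6457054   0.55906911] [ 0.51069945 -0.12649387  0.11606308] 16.85 [-1.51830476e+01  1.85486652e+01  1.04689707e+02  3.60274083e-02
  5.62871517e+01 -1.52285862e+01]
```

View pics/s7z.png

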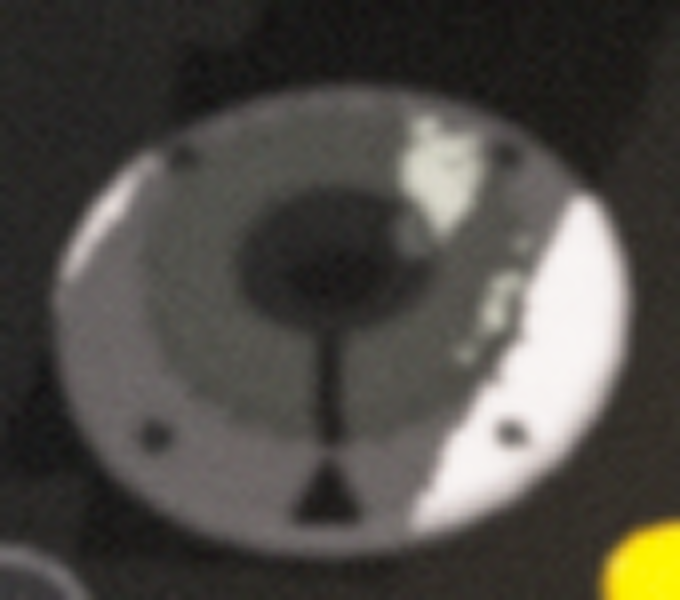

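View pics/s7.png

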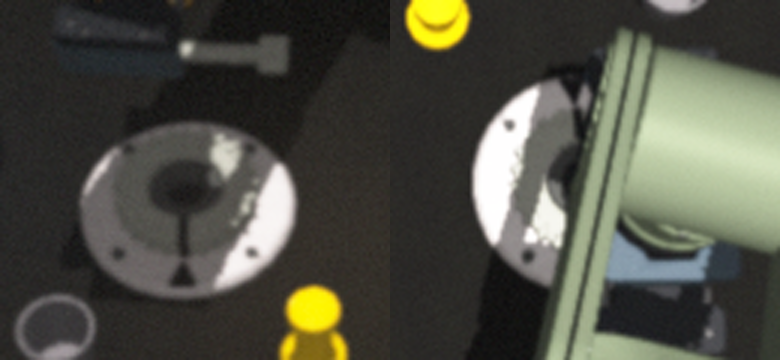

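The mark runs straight into the pointer tip at (267,256) px, and the finger is clear. I'll raise it a little further, let it settle, check the bystanders and hand in.

Request:
{"op": "carry_out", "data": {
  "commands": [
    [0, [0, 0, -0.02], [0, 0, 0]],
    [0, [0, 0, -0.02], [0, 0, 0]],
    [0, [0, 0, -0.01], [0, 0, 0]],
    [0, [0, 0, 0], [0, 0, 0]],
    [0, [0, 0, 0], [0, 0, 0]],
    [0, [0, 0, 0], [0, 0, 0]],
    [0, [0, 0, 0], [0, 0, 0]],
    [0, [0, 0, 0], [0, 0, 0]],
    [0, [0, 0, 0], [0, 0, 0]],
    [0, [0, 0, 0], [0, 0, 0]]
  ]
}}

```text
time: 17.68
tcp_pos: [0.5077, -0.1263, 0.1616]
ee_rot: [[-0.0, 1.0, -0.001], [1.0, 0.0, 0.0], [0.0, -0.001, -1.0]]
ft_force: [0.1, 0.1, -0.1]
opening: 0.0005
```

```bash
python3 look.py s8
python3 - <<'E'
import pickle,cv2
c=pickle.load(open("cal.pkl","rb"));cv2.imwrite("pics/s8f.png",c["scene"]["image"][:,:,::-1])
E
```

```text
[-0.78797726  0.23193835 -0.56562889] [ 0.50780716 -0.12635191  0.16180829] 17.7833 [-1.52355872e+01  1.60008559e+01  1.00988733e+02  6.66738127e-03
  6.30300403e+01 -1.52394071e+01]
```

View pics/s8f.png

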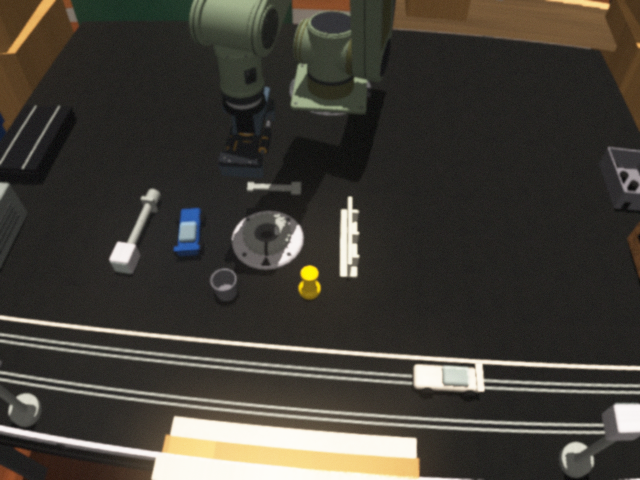

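The bystanders sit at the same pixels as at the start: post (133,232), car (188,232), pot (224,286), beacon (309,283), wall (349,240) and tool (275,188). The mark is still on the pointer.

```bash
python3 -c "
from rig import ctrl
print(ctrl.job_done())"
```

```text
the job is handed in; nothing more can be done
None
```

The collar now stands two full turns off tight, its mark lined up with the fixed pointer, and I've handed the job in. No verdict is reported.

- **How it was done:** I pressed the closed fingertip on the ridge tops with roughly 5–11 N and moved it round in circles. The collar turned about 0.85 times as far as the finger. It started at about 83° (1.45 rad). I measured the mark from pictures at 305°, 464° and 619°, then made one last 32° stroke and lifted straight up.
- **Last checks:**
  - By eye, the mark runs straight into the pointer tip in the scene camera's zoomed picture after the lift.
  - The wrist force is back to about zero, and the finger is about 0.16 m above the table.
  - All the bystanders look unmoved, with beacon and pot upright.
  - The arm's clock stood at about 17.8 s of the 69 s.
- **Disagreements and limits:**
  - My first touch landed in the gap at the mark, so I moved to the ridges before turning.
  - The two cameras differed by about 2–3° on the mark's angle.
  - The top camera was partly blocked by the arm, so the final alignment rests on the scene camera alone.

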